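Park the setting block on its cooling stand

ROBOT

A 6-joint arm with a two-finger parallel gripper is mounted at the origin on the work surface. World frame = base frame: x ahead of the robot, y to its left, z up, the work surface at z = 0. Lengths are in m, angles in rad, forces in N, time in s.
With the tool pointing down it reaches from about 0.35 to 0.975 m from the base axis. Payload 4.9 kg.
Tool frame: the origin (TCP) lies midway between the tips of the shut fingers; the grasp point (between the pads) lies 19 mm behind it; z points along the fingers, y is the line along which they close (so a half turn about z gives the same grasp; the last joint's range is limited). The gripper opens to 85 mm and grips with 20 to 120 N. Pads are 22 mm wide; open, the fingers measure 114 mm over their backs; the gripper's body (76 mm by 85 mm) begins 54 mm behind the grasp point. The pads swing forward as they close: fully open they stand 13 mm farther back than shut.
Start: joints at [-1.338, 0.053, 1.613, -0, 1.476, -0.119], TCP at [0.215, -0.587, 0.231] pointing down, gripper open.
Joint ranges: [-3.01, 3.01], [-1.01, 2.22], [0.06, 2.58], [-1.02, 4.17], [0.09, 2.62], [-3.14, 3.14]. Speed limits (rad/s): [2.57, 2.57, 3.14, 3.14, 3.14, 3.14].

INTERFACE

Orientations are given as a rotation vector (axis times angle).
In Python, from station import ctrl gives the robot as it stands.
- The arm moves only by the shell command python3 -m handwheel 'ROWS' [FORCE]. ROWS is JSON, a list of rows, each an object with "gripper": the gripper command: -1 is fully open, 1 is shut, values between are in proportion; "offset": the shift along the tool's x, y, z in mm, a list of three; "rotation": the turn, a rotation vector about the tool's x, y, z in rad, a list of three. A call has exactly 8 rows; each row is the pose to reach, as a shift and turn from the pose commanded when the call began, along the tool's axes at that moment; what a row does not reach only later rows make up. A row lasts 1/8 s, in which the tool goes at most 62.5 mm and 10.7 degrees, less where a joint would pass 70% of its speed; a pose out of reach is approached as far as the arm can. A call with a gripper value outside its range is refused whole. The fingers move at their own pace and stop on an object; FORCE is the grip in N (left out, the last holds). Time passes only in rows, so rows that repeat a pose let the fingers close, or fill a call up. It gives the time, the measured TCP pose, the force, the opening and the grip force at its end, in the units of the state.
- ctrl.get_obs(): the state, without advancing time (a new reading comes with each control period).
- ctrl.get_image(name): name is "side" or "top"; returns a dict with "image" (384x512x3 uint8, red, green, blue), "fovy" (degrees; the focal length in pixels is half the picture's height over the tangent of half this angle, whatever the lens; pixels are square), "cx", "cy" (the principal point, pixels), "xyz" and "attitude" of the camera in the world. Camera axes: x right, y up, looking along -z (the intrinsics and any distortion apply to the point x, -y, -z); pixel columns grow to the right and rows downward; lengths in m; the calibration is good to about 2 mm. A picture is of the moment at which its call begins. There is no depth.
- ctrl.finish_job(): hands the job in; it is judged then, once.
The state is a dict: "t": time; "q": joint angles; "dq": joint speeds; "effort": joint torques, N m; "tool_pos": TCP position; "tool_rot": TCP orientation; "contact_force": force on the tool from outside, world axes, zero at the start; "wrist_torque": the same for the moment, N m; "opening": finger opening in m; "grip_force": force on a finger pad.
Only numpy, scipy, OpenCV 4.12 (cv2) and the standard library are available. Lean on these libraries where they do the work, as an engineer would, in place of code of your own. Each camera call takes 0.05 s, during which the arm holds its last target. There are 200 camera calls.

TASK

On the engraver's bench, take the wooden setting block that has the finned metal foot and park it on the cooling stand with the four widely spaced fins, squarely and centred, so that its three fins slide down into the stand's three gaps and its foot plate rests flat on the stand's fins. Keep hold of it until the fins are well down in the gaps, then let go. Leave the plain-footed setting block where it stands.

Things in the scene. Friction and masses are not known exactly. Their poses are not given: they have to be found in the camera images.
- finned_block: Loose, 0.2 to 0.4 kg. Origin: centre of underside, at fin tips; x along fins, y across, z up. 3 aluminium fins 60 (x) x 5 x 30 mm tall at y = -30, 0, 30 mm; on them an aluminium foot plate 60 (x) x 90 (y), z 30 to 36 mm; on it a wooden block 44 (x) x 70 (y), z 36 to 76 mm: grip its 44 mm width from above. Low red cement dome with a metal chip on top, to z = 82. Half turn makes no difference.
- stand: Fixed aluminium cooling stand. Origin: centre of underside; x along fins, y across, z up. Base 70 (x) x 112 (y) x 12 mm; 4 fins 70 long, 5 thick, at y = -45, -15, 15, 45 mm, z 12 to 46: three 25 mm gaps at y = -30, 0, 30. Block home: its origin 16 mm above this origin, axes parallel, foot plate on the fin tops. The similar stand with 6 close fins is not this one.
- plain_block: The other setting block, loose, 0.16 kg: same wooden block (44 x 70 mm, z 36 to 76) and red cement, but on a plain wooden tenon 44 (x) x 34 (y) mm, z 0 to 36; no fins, no metal plate. To be left alone. Origin: centre of its underside, z up.
Not all that is in view belongs to the job. What is shaped like the finned_block but green or turquoise is not meant.

How it is judged:
On the way:
1. the finned block, still held by the fingers, has its fins at least half way down in the stand's three gaps (x of finned_block in the frame of stand between -0.025 and 0.025 m and y of finned_block in the frame of stand between -0.015 and 0.015 m and z of finned_block in the frame of stand below 0.031 m and contact force between the fingers and finned_block above 0.5 N), for 0.1 s.
At the end, for the whole second after the job is handed in: The finned block rests on the four-finned stand, its three fins in the three gaps: within 20 mm of the centre along the fins and 14 mm across them, turned less than 15 degrees from the stand, level within 6 degrees, its foot plate down on the fin tops (within 4 mm), at rest (x of finned_block in the frame of stand between -0.02 and 0.02 m and y of finned_block in the frame of stand between -0.014 and 0.014 m and z of finned_block in the frame of stand between 0.012 and 0.02 m and angle between the x axis of finned_block and the x axis of stand, either way round below 0.26 rad and angle between finned_block's own z axis and vertical below 0.1 rad and linear speed of finned_block below 0.02 m/s and angular speed of finned_block below 0.2 rad/s); the robot touches nothing.
It fails at once if the plain-footed block is moved by more than 30 mm (distance of plain_block from where it was at the start of the episode above 0.03 m).
It also fails if it takes over 42 s, if anything falls off the work surface, if the arm or the gripper's body presses on something with over 40 N, if the wrist force passes 120 N, or if a joint passes its speed limit or range.

## Working session

There is one attempt and no reset: what is moved stays moved. The work goes in short steps, Python scripts to look and compute and a shell command to move; the robot and the scene stay as the last step left them, time stands still between calls to the robot, and variables do not carry over. Pictures are saved under pics/ and viewed, at most 10 in all, crops included, and the job is handed in when it is done.

```bash
ls; mkdir -p pics; python3 - <<'E'
from station import ctrl
import cv2,json
for n in("top","side"):
    d=ctrl.get_image(n); cv2.imwrite(f"pics/{n}0.png",d["image"][:,:,::-1])
    print(n,{k:v for k,v in d.items() if k!="image"})
print(ctrl.get_obs())
E
```

```text
pics
top {'fovy': 42.302980244508035, 'cx': 258.13341391937934, 'cy': 191.6122583631538, 'xyz': array([0.31927055, 0.12992273, 1.4936738 ]), 'attitude': array([ 0.11045918, -0.10691947, -1.56924948])}
side {'fovy': 47.79080867912789, 'cx': 257.9010474803509, 'cy': 187.37585505509566, 'xyz': array([-0.10449171,  0.70331378,  0.95247693]), 'attitude': array([ 0.35377119, -0.86153319, -2.20069742])}
{'t': 0.1, 'q': array([-1.33796600e+00,  5.33043588e-02,  1.61420893e+00, -1.84248960e-05,
        1.47599793e+00, -1.18998640e-01]), 'dq': array([-1.22520230e-03, -9.34800045e-04, -2.02980565e-03,  2.12264547e-03,
        1.26125499e-03,  9.14996195e-06]), 'effort': array([-6.83436087e-05, -3.94900882e+01, -3.71364176e+01, -8.09529502e-05,
        3.93361013e-03,  3.97161301e-06]), 'tool_pos': array([ 0.21524473, -0.58614205,  0.23014637]), 'tool_rot': array([-3.09122281e+00, -5.49473352e-01,  2.00073864e-04]), 'contact_force': array([ 0.10573344,  0.85457407, -0.01676367]), 'wrist_torque': array([-0.05043693, -0.02657552, -0.02600816]), 'grip_force': 0.0, 'opening': 0.08516485666732541}
```

View pics/top0.png

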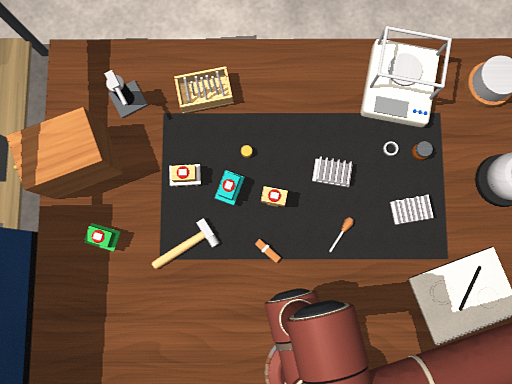

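View pics/side0.png

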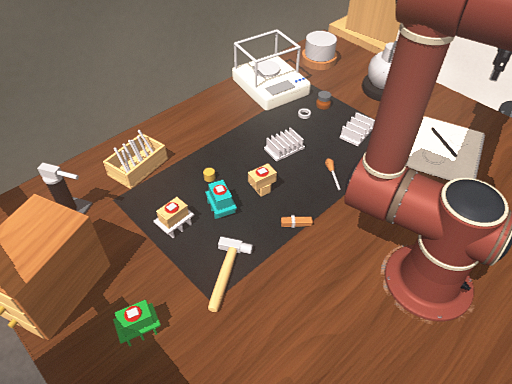

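Top view: candidates for the finned block are the wood block with the white-metal plate at (185,175), turquoise at (229,187), plain wood at (274,196) and green at (101,237). I choose (185,175). The stands are at (332,171) and (411,209), and I need to count their fins.

```bash
python3 - <<'E'
import cv2,numpy as np
t=cv2.imread("pics/top0.png");s=cv2.imread("pics/side0.png")
def c(im,x,y,w=56,h=42,f=7):return cv2.resize(im[y-h//2:y+h//2,x-w//2:x+w//2],None,fx=f,fy=f,interpolation=cv2.INTER_CUBIC)
a=np.vstack([np.hstack([c(t,185,175),c(t,332,171)]),np.hstack([c(t,411,209),c(s,360,128)])])
cv2.imwrite("pics/crop1.png",a)
b=np.hstack([c(s,174,215),c(s,285,144)]);cv2.imwrite("pics/crop2.png",b)
E
```

```text
(no output)
```

View pics/crop1.png

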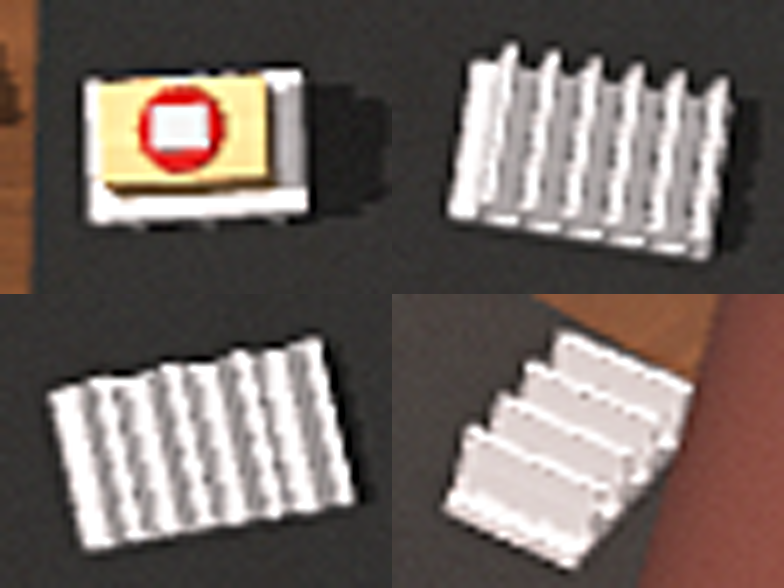

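View pics/crop2.png

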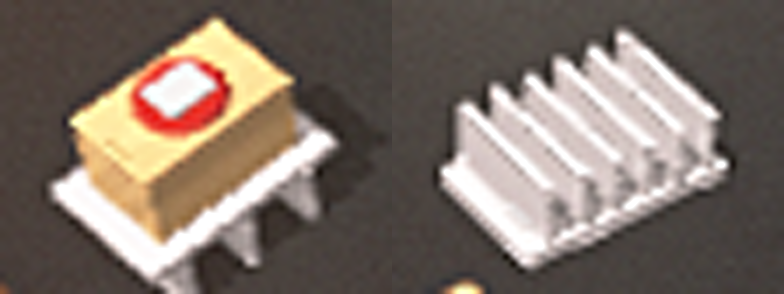

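The close crop confirms the block at (185,175): wood on a metal plate with three fins. The stand at top (411,209) / side (360,128) has four wide fins; the one at (332,171) has six. Next I fit both poses by silhouette in the two views.

```bash
cat > fit.py <<'E'
import cv2,numpy as np
from scipy.spatial.transform import Rotation as R
from scipy.optimize import minimize
from itertools import product
def box(x,y,z): return np.array(list(product(x,y,z)))/1000
BLOCK=[box((-30,30),(c-2.5,c+2.5),(0,30)) for c in(-30,0,30)]+[box((-30,30),(-45,45),(30,36)),box((-22,22),(-35,35),(36,76))]
STAND=[box((-35,35),(-56,56),(0,12))]+[box((-35,35),(c-2.5,c+2.5),(12,46)) for c in(-45,-15,15,45)]
F=6
def proj(d,P):
    f=d["image"].shape[0]/2/np.tan(np.radians(d["fovy"])/2)
    p=(P-d["xyz"])@R.from_rotvec(d["attitude"]).as_matrix()
    return np.c_[d["cx"]-f*p[:,0]/p[:,2],d["cy"]+f*p[:,1]/p[:,2]]
def ray(d,u,v,z):
    f=d["image"].shape[0]/2/np.tan(np.radians(d["fovy"])/2)
    r=R.from_rotvec(d["attitude"]).apply([(u-d["cx"])/f,-(v-d["cy"])/f,-1])
    return d["xyz"]+r*(z-d["xyz"][2])/r[2]
def crop(d,c,w=64,h=52):
    x0,y0=c[0]-w//2,c[1]-h//2
    return cv2.resize(d["image"][y0:y0+h,x0:x0+w],None,fx=F,fy=F,interpolation=cv2.INTER_CUBIC),(x0,y0)
def render(d,model,p,org,shape,z=0):
    m=np.zeros(shape,np.uint8);c,s=np.cos(p[2]),np.sin(p[2])
    for b in model:
        P=b@np.array([[c,s,0],[-s,c,0],[0,0,1]])+[p[0],p[1],z]
        q=(proj(d,P)-org+.5)*F-.5
        cv2.fillConvexPoly(m,cv2.convexHull(np.round(q*16).astype(np.int32)),1,shift=4)
    return m
def seg(img,white):
    h=cv2.cvtColor(img,cv2.COLOR_RGB2HSV)
    m=(h[...,2]>105)
    if white:m&=h[...,1]<60
    m=cv2.morphologyEx(m.astype(np.uint8),cv2.MORPH_CLOSE,np.ones((9,9)))
    n,l,st,ce=cv2.connectedComponentsWithStats(m);H,W=m.shape
    return (l==l[H//2-12:H//2+12,W//2-12:W//2+12].max()).astype(np.uint8) if n<3 else (l==1+np.argmax(st[1:,4])).astype(np.uint8)
def fit(views,model,p0,white,z=0):
    T=[]
    for d,c in views:
        im,o=crop(d,c);T.append((d,o,seg(im,white),im))
    def cost(p): return sum(1-(lambda a,b:(a&b).sum()/(a|b).sum())(render(d,model,p,o,m.shape,z),m) for d,o,m,_ in T)
    best=min((minimize(cost,[p0[0],p0[1],y],method="Nelder-Mead",options=dict(initial_simplex=np.array([[p0[0],p0[1],y],[p0[0]+.01,p0[1],y],[p0[0],p0[1]+.01,y],[p0[0],p0[1],y+.1]]),xatol=1e-4,fatol=1e-5)) for y in(p0[2]-.15,p0[2],p0[2]+.15)),key=lambda r:r.fun)
    vis=[]
    for d,o,m,im in T:
        v=im[:,:,::-1].copy()
        for mm,col in((m,(0,255,0)),(render(d,model,best.x,o,m.shape,z),(0,0,255))):
            cv2.drawContours(v,cv2.findContours(mm,cv2.RETR_EXTERNAL,cv2.CHAIN_APPROX_NONE)[0],-1,col,1)
        vis.append(v)
    return best.x,best.fun,np.hstack(vis)
E
python3 - <<'E'
from fit import *
from station import ctrl
t,s=ctrl.get_image("top"),ctrl.get_image("side")
V=[]
for n,model,ct,cs,w,y in(("block",BLOCK,(185,175),(174,215),0,0),("stand",STAND,(411,209),(360,128),1,.2)):
    p0=ray(t,*ct,.04)
    print(n,"ray top",p0.round(3),"side",ray(s,*cs,.04).round(3))
    for vw in([(t,ct),(s,cs)],[(t,ct)],[(s,cs)]):
        x,f,v=fit(vw,model,[p0[0],p0[1],y],w);print(x.round(4),round(f,3))
        if len(vw)==2:V.append(v)
print("plain",ray(t,274,196,.076).round(3),"turq",ray(t,229,187,.076).round(3))
cv2.imwrite("pics/fit1.png",cv2.resize(np.vstack(V),None,fx=.95,fy=.95))
o=ctrl.get_obs();print(R.from_rotvec(o["tool_rot"]).as_matrix().round(3))
E
```

```text
block ray top [0.572 0.35  0.04 ] side [0.574 0.352 0.04 ]
[0.5743 0.3548 0.0486] 0.086
[0.5746 0.3538 0.07  ] 0.046
[0.5737 0.3553 0.0512] 0.023
stand ray top [ 0.469 -0.316  0.04 ] side [ 0.453 -0.309  0.04 ]
[ 0.4718 -0.3251  0.1775] 0.077
[ 0.4715 -0.3257  0.1741] 0.017
[ 0.4716 -0.3224  0.1693] 0.02
plain [0.504 0.087 0.076] turq [0.53  0.217 0.076]
[[ 0.939  0.345 -0.   ]
 [ 0.345 -0.939  0.001]
 [ 0.    -0.001 -1.   ]]
```

View pics/fit1.png

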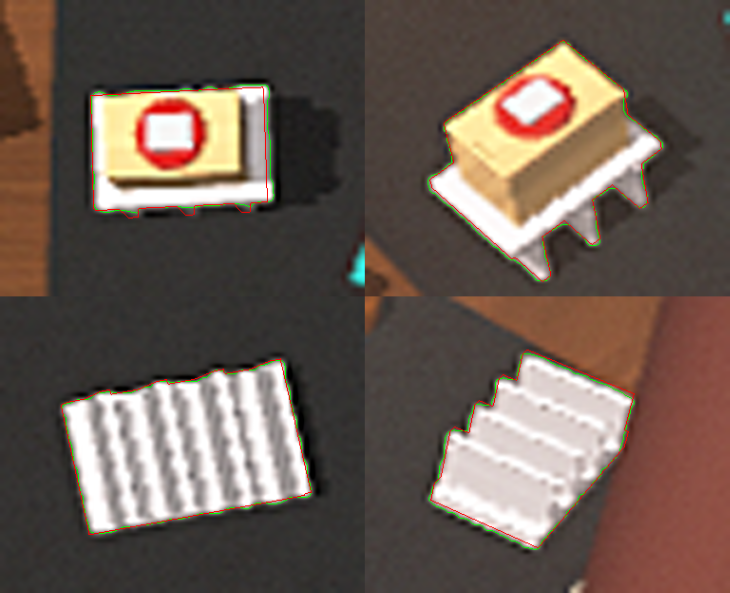

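Both silhouettes match the outlines well. Block: (0.574, 0.3545), yaw 0.05. Stand: (0.4717, -0.325), yaw 0.175. The two views agree within about 3 mm, and the sizes and heights are consistent. Moving now.

```bash
python3 -m handwheel '[{"gripper":-1,"offset":[40,-46,0],"rotation":[0,0,-0.16]},{"gripper":-1,"offset":[80,-92,0],"rotation":[0,0,-0.32]},{"gripper":-1,"offset":[120,-138,0],"rotation":[0,0,-0.48]},{"gripper":-1,"offset":[160,-184,0],"rotation":[0,0,-0.64]},{"gripper":-1,"offset":[200,-230,0],"rotation":[0,0,-0.80]},{"gripper":-1,"offset":[240,-276,0],"rotation":[0,0,-0.96]},{"gripper":-1,"offset":[280,-322,0],"rotation":[0,0,-1.12]},{"gripper":-1,"offset":[320,-368,0],"rotation":[0,0,-1.27]}]' 70
cat > go.py <<'E'
import sys,numpy as np
from scipy.spatial.transform import Rotation as R
from station import ctrl
o=ctrl.get_obs();M=R.from_rotvec(o["tool_rot"]).as_matrix();x,y,z,th=map(float,sys.argv[1:])
print("t",o["t"],"pos",o["tool_pos"].round(4),"yaw",np.arctan2(M[1,0],M[0,0]).round(4),"tilt",M[:2,2].round(4),"q",o["q"].round(2))
print("offset mm",(1000*M.T@(np.array([x,y,z])-o["tool_pos"])).round(1),"rotz",-(th-np.arctan2(M[1,0],M[0,0])).round(4),"open",o["opening"],"grip",o["grip_force"],"F",o["contact_force"].round(1))
E
python3 go.py .574 .3545 .15 1.621
```

```text
t: 1.2
tool_pos: [0.3892, -0.1291, 0.2314]
tool_rot: [2.158, 2.282, 0.001]
contact_force: [0.4, -0.1, 0.8]
opening: 0.0854
grip_force: 0.0
t 1.2 pos [ 0.3892 -0.1291  0.2314] yaw 1.6263 tilt [ 0.001  -0.0004] q [-0.5  -0.5   2.08  0.    1.56 -0.56]
offset mm [472.6 211.3  81.4] rotz 0.0053 open 0.08540388790066358 grip 0.0 F [ 0.4 -0.1  0.8]
```

```bash
python3 -m handwheel '[{"gripper":-1,"offset":[56,25,0],"rotation":[0,0,0.005]},{"gripper":-1,"offset":[112,50,0],"rotation":[0,0,0.005]},{"gripper":-1,"offset":[168,75,0],"rotation":[0,0,0.005]},{"gripper":-1,"offset":[224,100,0],"rotation":[0,0,0.005]},{"gripper":-1,"offset":[280,125,0],"rotation":[0,0,0.005]},{"gripper":-1,"offset":[336,150,0],"rotation":[0,0,0.005]},{"gripper":-1,"offset":[392,175,0],"rotation":[0,0,0.005]},{"gripper":-1,"offset":[440,197,10],"rotation":[0,0,0.005]}]'
python3 go.py .574 .3545 .13 1.621
```

```text
t: 2.2
tool_pos: [0.5642, 0.321, 0.222]
tool_rot: [2.168, 2.272, 0.003]
contact_force: [1.2, -0.7, -0.6]
opening: 0.0854
grip_force: 0.0
t 2.2 pos [0.5642 0.321  0.222 ] yaw 1.6178 tilt [0.0019 0.0007] q [ 0.4   0.11  1.56 -0.    1.46  0.36]
offset mm [32.9 11.2 92.1] rotz -0.0032 open 0.08539538782351996 grip 0.0 F [ 1.2 -0.7 -0.6]
```

```bash
python3 -m handwheel '[{"gripper":-1,"offset":[16,6,30],"rotation":[0,0,0]},{"gripper":-1,"offset":[33,11,60],"rotation":[0,0,0]},{"gripper":-1,"offset":[33,11,92],"rotation":[0,0,0]},{"gripper":-1,"offset":[33,11,110],"rotation":[0,0,0]},{"gripper":-1,"offset":[33,11,120],"rotation":[0,0,0]},{"gripper":-1,"offset":[33,11,120],"rotation":[0,0,0]},{"gripper":-1,"offset":[33,11,120],"rotation":[0,0,0]},{"gripper":-1,"offset":[33,11,120],"rotation":[0,0,0]}]'
python3 go.py .574 .3545 .042 1.621
```

```text
t: 3.2
tool_pos: [0.5735, 0.3522, 0.1029]
tool_rot: [2.169, 2.271, 0.004]
contact_force: [-0.1, -0.4, -0.2]
opening: 0.0852
grip_force: 0.0
t 3.2 pos [0.5735 0.3522 0.1029] yaw 1.6167 tilt [0.0022 0.001 ] q [ 0.44  0.27  1.6  -0.    1.28  0.39]
offset mm [ 2.2  0.4 60.9] rotz -0.0043 open 0.08524031518522628 grip 0.0 F [-0.1 -0.4 -0.2]
```

Descend, settle, then close.

```bash
python3 -m handwheel '[{"gripper":-1,"offset":[2,0,20],"rotation":[0,0,-0.004]},{"gripper":-1,"offset":[2,0,40],"rotation":[0,0,-0.004]},{"gripper":-1,"offset":[2,0,55],"rotation":[0,0,-0.004]},{"gripper":-1,"offset":[2,0,61],"rotation":[0,0,-0.004]},{"gripper":-1,"offset":[2,0,61],"rotation":[0,0,-0.004]},{"gripper":-1,"offset":[2,0,61],"rotation":[0,0,-0.004]},{"gripper":0,"offset":[2,0,61],"rotation":[0,0,-0.004]},{"gripper":1,"offset":[2,0,61],"rotation":[0,0,-0.004]}]' 60
python3 go.py .574 .3545 .042 1.621
python3 -m handwheel '[{"gripper":1,"offset":[0,0,0],"rotation":[0,0,0]},{"gripper":1,"offset":[0,0,0],"rotation":[0,0,0]},{"gripper":1,"offset":[0,0,0],"rotation":[0,0,0]},{"gripper":1,"offset":[0,0,0],"rotation":[0,0,0]},{"gripper":1,"offset":[0,0,0],"rotation":[0,0,0]},{"gripper":1,"offset":[0,0,0],"rotation":[0,0,0]},{"gripper":1,"offset":[0,0,0],"rotation":[0,0,0]},{"gripper":1,"offset":[0,0,0],"rotation":[0,0,0]}]' 60
python3 go.py .574 .3545 .042 1.621
```

```text
t: 4.2
tool_pos: [0.573, 0.3541, 0.041]
tool_rot: [2.165, 2.276, 0.002]
contact_force: [-0.5, -0.3, -0.2]
opening: 0.0518
grip_force: 0.0
t 4.2 pos [0.573  0.3541 0.041 ] yaw 1.6208 tilt [0.001  0.0005] q [0.44 0.34 1.62 0.   1.18 0.39]
offset mm [ 0.3  1.  -1. ] rotz -0.0002 open 0.051839743638807 grip 0.0 F [-0.5 -0.3 -0.2]
t: 5.2
tool_pos: [0.5732, 0.3542, 0.0411]
tool_rot: [2.165, 2.276, 0.002]
contact_force: [0.4, 0.3, 5.1]
opening: 0.0431
grip_force: 62.0
t 5.2 pos [0.5732 0.3542 0.0411] yaw 1.6208 tilt [0.0013 0.0006] q [ 0.44  0.34  1.62 -0.    1.18  0.39]
offset mm [ 0.2  0.8 -0.9] rotz -0.0002 open 0.0430664486762101 grip 61.98344707489014 F [0.4 0.3 5.1]
```

```bash
python3 -m handwheel '[{"gripper":1,"offset":[0,0,-10],"rotation":[0,0,0]},{"gripper":1,"offset":[0,0,-30],"rotation":[0,0,0]},{"gripper":1,"offset":[0,0,-60],"rotation":[0,0,0]},{"gripper":1,"offset":[0,0,-90],"rotation":[0,0,0]},{"gripper":1,"offset":[0,0,-120],"rotation":[0,0,0]},{"gripper":1,"offset":[0,0,-140],"rotation":[0,0,0]},{"gripper":1,"offset":[0,0,-150],"rotation":[0,0,0]},{"gripper":1,"offset":[0,0,-150],"rotation":[0,0,0]}]'
python3 go.py .4717 -.325 .19 1.746
python3 - <<'E'
from fit import *
from station import ctrl
c=[]
for n in("top","side"):
    d=ctrl.get_image(n);u=proj(d,np.array([[.573,.354,.19]]))[0].astype(int)
    c.append(cv2.resize(d["image"][max(u[1]-60,0):u[1]+60,max(u[0]-65,0):u[0]+65][:,:,::-1],(390,360)))
cv2.imwrite("pics/lift.png",np.hstack(c))
E
```

```text
t: 6.2
tool_pos: [0.5727, 0.354, 0.1907]
tool_rot: [2.165, 2.276, 0.001]
contact_force: [0.6, 0.3, -2.7]
opening: 0.0437
grip_force: 61.3
t 6.2 pos [0.5727 0.354  0.1907] yaw 1.6208 tilt [0.0005 0.0002] q [0.44 0.19 1.53 0.   1.42 0.39]
offset mm [-6.731e+02 -1.348e+02  4.000e-01] rotz -0.1252 open 0.04371834613085597 grip 61.33453845977783 F [ 0.6  0.3 -2.7]
```

View pics/lift.png

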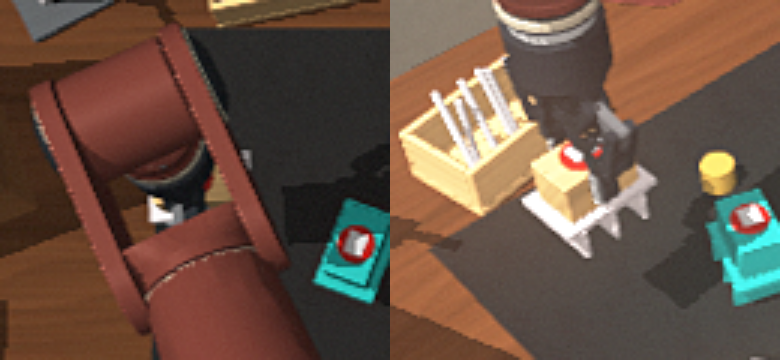

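The side picture shows the block held level between the fingers at about (585,180) in the crop, fins clear of the mat. Carry it over.

```bash
python3 -m handwheel '[{"gripper":1,"offset":[-20,-4,0],"rotation":[0,0,0]},{"gripper":1,"offset":[-60,-12,0],"rotation":[0,0,-0.02]},{"gripper":1,"offset":[-110,-22,0],"rotation":[0,0,-0.04]},{"gripper":1,"offset":[-160,-32,0],"rotation":[0,0,-0.06]},{"gripper":1,"offset":[-210,-42,0],"rotation":[0,0,-0.08]},{"gripper":1,"offset":[-260,-52,0],"rotation":[0,0,-0.10]},{"gripper":1,"offset":[-310,-62,0],"rotation":[0,0,-0.12]},{"gripper":1,"offset":[-360,-72,0],"rotation":[0,0,-0.125]}]'
python3 go.py .4717 -.325 .19 1.746
```

```text
t: 7.3
tool_pos: [0.5171, -0.0114, 0.1894]
tool_rot: [-2.019, -2.406, 0.002]
contact_force: [0.7, 0.3, -2.0]
opening: 0.0433
grip_force: 61.5
t 7.3 pos [ 0.5171 -0.0114  0.1894] yaw 1.7456 tilt [-0.0014 -0.0003] q [-0.17 -0.18  1.9  -0.    1.42 -0.34]
offset mm [-300.9  -99.3   -0.5] rotz -0.0004 open 0.04331875209998969 grip 61.47172451019287 F [ 0.7  0.3 -2. ]
```

```bash
python3 -m handwheel '[{"gripper":1,"offset":[-50,-16,0],"rotation":[0,0,0]},{"gripper":1,"offset":[-100,-33,0],"rotation":[0,0,0]},{"gripper":1,"offset":[-150,-50,0],"rotation":[0,0,0]},{"gripper":1,"offset":[-200,-66,0],"rotation":[0,0,0]},{"gripper":1,"offset":[-245,-81,0],"rotation":[0,0,0]},{"gripper":1,"offset":[-280,-93,0],"rotation":[0,0,0]},{"gripper":1,"offset":[-301,-99,0],"rotation":[0,0,0]},{"gripper":1,"offset":[-301,-99,0],"rotation":[0,0,0]}]'
python3 -m handwheel '[{"gripper":1,"offset":[0,0,10],"rotation":[0,0,0]},{"gripper":1,"offset":[0,0,30],"rotation":[0,0,0]},{"gripper":1,"offset":[0,0,45],"rotation":[0,0,0]},{"gripper":1,"offset":[0,0,50],"rotation":[0,0,0]},{"gripper":1,"offset":[0,0,50],"rotation":[0,0,0]},{"gripper":1,"offset":[0,0,50],"rotation":[0,0,0]},{"gripper":1,"offset":[0,0,50],"rotation":[0,0,0]},{"gripper":1,"offset":[0,0,50],"rotation":[0,0,0]}]'
python3 go.py .4717 -.325 .11 1.746
python3 - <<'E'
from fit import *
from station import ctrl
c=[]
for n in("top","side"):
    d=ctrl.get_image(n);u=proj(d,np.array([[.4717,-.325,.1]]))[0].astype(int)
    x0,y0=min(max(u[0]-50,0),412),max(u[1]-45,0)
    im=d["image"][y0:y0+90,x0:x0+100][:,:,::-1];print(n,x0,y0)
    cv2.imwrite(f"pics/raw_{n}.png",d["image"][:,:,::-1])
    c.append(cv2.resize(im,(400,360),interpolation=cv2.INTER_CUBIC))
cv2.imwrite("pics/above.png",np.hstack(c))
E
```

```text
t: 8.3
tool_pos: [0.4728, -0.3236, 0.1897]
tool_rot: [-2.021, -2.404, -0.0]
contact_force: [-0.5, -0.2, -2.0]
opening: 0.0432
grip_force: 61.5
t: 9.3
tool_pos: [0.4739, -0.3231, 0.1409]
tool_rot: [2.018, 2.406, -0.0]
contact_force: [-0.9, 0.5, -2.2]
opening: 0.0433
grip_force: 61.4
t 9.3 pos [ 0.4739 -0.3231  0.1409] yaw 1.7457 tilt [ 0.0007 -0.0006] q [-0.73  0.    1.82  0.    1.32 -0.9 ]
offset mm [-1.5 -2.5 30.9] rotz -0.0003 open 0.043259086146433014 grip 61.4322566986084 F [-0.9  0.5 -2.2]
top 370 161
side 311 63
```

View pics/above.png

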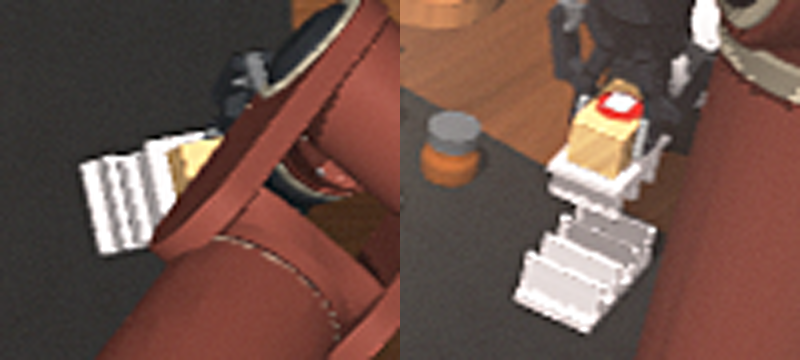

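```bash
python3 -m handwheel '[{"gripper":1,"offset":[-1.5,-2.5,10],"rotation":[0,0,0]},{"gripper":1,"offset":[-1.5,-2.5,20],"rotation":[0,0,0]},{"gripper":1,"offset":[-1.5,-2.5,30],"rotation":[0,0,0]},{"gripper":1,"offset":[-1.5,-2.5,35],"rotation":[0,0,0]},{"gripper":1,"offset":[-1.5,-2.5,35],"rotation":[0,0,0]},{"gripper":1,"offset":[-1.5,-2.5,35],"rotation":[0,0,0]},{"gripper":1,"offset":[-1.5,-2.5,35],"rotation":[0,0,0]},{"gripper":1,"offset":[-1.5,-2.5,35],"rotation":[0,0,0]}]'
python3 go.py .4717 -.325 .057 1.746
python3 - <<'E'
from fit import *
from station import ctrl
d=ctrl.get_image("side");o=ctrl.get_obs()["tool_pos"]
im=cv2.resize(d["image"][80:160,320:400],None,fx=F,fy=F,interpolation=cv2.INTER_CUBIC)[:,:,::-1].copy()
for m,p,z in((BLOCK,(o[0],o[1],.175),o[2]-.041),(STAND,(.4717,-.325,.175),0)):
    r=render(d,m,p,(320,80),im.shape[:2],z)
    cv2.drawContours(im,cv2.findContours(r,cv2.RETR_EXTERNAL,cv2.CHAIN_APPROX_NONE)[0],-1,(0,0,255),1)
cv2.imwrite("pics/desc.png",im)
E
```

```text
t: 10.4
tool_pos: [0.4716, -0.3249, 0.1057]
tool_rot: [2.018, 2.407, -0.0]
contact_force: [0.0, -0.2, -2.1]
opening: 0.0432
grip_force: 61.5
t 10.4 pos [ 0.4716 -0.3249  0.1057] yaw 1.7458 tilt [ 0.0005 -0.0004] q [-0.73  0.04  1.84 -0.    1.26 -0.91]
offset mm [-0.1  0.  48.7] rotz -0.0002 open 0.04316686855846977 grip 61.46068453788757 F [ 0.  -0.2 -2.1]
```

View pics/desc.png

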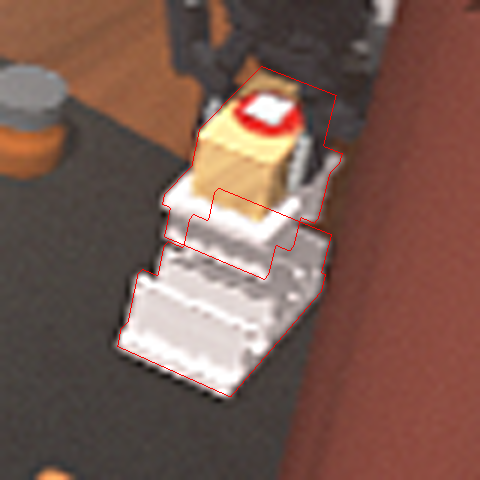

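The predicted outlines of the held block (plate corner 165,200) and the stand (118,347) coincide with the picture, so it is aligned. Lower it into the gaps.

```bash
python3 -m handwheel '[{"gripper":1,"offset":[0,0,8],"rotation":[0,0,0]},{"gripper":1,"offset":[0,0,16],"rotation":[0,0,0]},{"gripper":1,"offset":[0,0,24],"rotation":[0,0,0]},{"gripper":1,"offset":[0,0,32],"rotation":[0,0,0]},{"gripper":1,"offset":[0,0,38],"rotation":[0,0,0]},{"gripper":1,"offset":[0,0,38],"rotation":[0,0,0]},{"gripper":1,"offset":[0,0,38],"rotation":[0,0,0]},{"gripper":1,"offset":[0,0,38],"rotation":[0,0,0]}]'
python3 go.py .4717 -.325 .057 1.746
```

```text
t: 11.45
tool_pos: [0.4718, -0.325, 0.0678]
tool_rot: [2.018, 2.406, -0.0]
contact_force: [-0.9, -0.6, -2.2]
opening: 0.0435
grip_force: 61.5
t 11.45 pos [ 0.4718 -0.325   0.0678] yaw 1.7458 tilt [ 0.0007 -0.0006] q [-0.73  0.09  1.86  0.    1.19 -0.91]
offset mm [ 0.  -0.1 10.8] rotz -0.0002 open 0.04346160610072648 grip 61.461557149887085 F [-0.9 -0.6 -2.2]
```

```bash
python3 -m handwheel '[{"gripper":1,"offset":[0,0,3],"rotation":[0,0,0]},{"gripper":1,"offset":[0,0,6],"rotation":[0,0,0]},{"gripper":1,"offset":[0,0,8],"rotation":[0,0,0]},{"gripper":1,"offset":[0,0,9],"rotation":[0,0,0]},{"gripper":1,"offset":[0,0,10],"rotation":[0,0,0]},{"gripper":1,"offset":[0,0,10],"rotation":[0,0,0]},{"gripper":1,"offset":[0,0,10],"rotation":[0,0,0]},{"gripper":1,"offset":[0,0,10],"rotation":[0,0,0]}]'
python3 go.py .4717 -.325 .057 1.746
```

```text
t: 12.45
tool_pos: [0.4715, -0.3248, 0.0574]
tool_rot: [2.019, 2.407, -0.0]
contact_force: [0.8, 0.0, -2.2]
opening: 0.0437
grip_force: 61.5
t 12.45 pos [ 0.4715 -0.3248  0.0574] yaw 1.7458 tilt [ 0.0001 -0.0001] q [-0.73  0.1   1.87 -0.    1.17 -0.91]
offset mm [-0.3  0.2  0.4] rotz -0.0002 open 0.043686628269533304 grip 61.460323333740234 F [ 0.8  0.  -2.2]
```

```bash
python3 -m handwheel '[{"gripper":0.4,"offset":[0,0,0],"rotation":[0,0,0]},{"gripper":0.2,"offset":[0,0,0],"rotation":[0,0,0]},{"gripper":-0.3,"offset":[0,0,0],"rotation":[0,0,0]},{"gripper":-1,"offset":[0,0,0],"rotation":[0,0,0]},{"gripper":-1,"offset":[0,0,0],"rotation":[0,0,0]},{"gripper":-1,"offset":[0,0,0],"rotation":[0,0,0]},{"gripper":-1,"offset":[0,0,0],"rotation":[0,0,0]},{"gripper":-1,"offset":[0,0,0],"rotation":[0,0,0]}]'
python3 -m handwheel '[{"gripper":-1,"offset":[0,0,-10],"rotation":[0,0,0]},{"gripper":-1,"offset":[0,0,-30],"rotation":[0,0,0]},{"gripper":-1,"offset":[0,0,-60],"rotation":[0,0,0]},{"gripper":-1,"offset":[0,0,-90],"rotation":[0,0,0]},{"gripper":-1,"offset":[0,0,-120],"rotation":[0,0,0]},{"gripper":-1,"offset":[0,0,-140],"rotation":[0,0,0]},{"gripper":-1,"offset":[0,0,-150],"rotation":[0,0,0]},{"gripper":-1,"offset":[0,0,-150],"rotation":[0,0,0]}]'
python3 - <<'E'
from fit import *
from station import ctrl
d=ctrl.get_image("side")
im=cv2.resize(d["image"][80:160,320:400],None,fx=F,fy=F,interpolation=cv2.INTER_CUBIC)[:,:,::-1].copy()
r=render(d,BLOCK+[b-[0,0,.016] for b in STAND],(.4717,-.325,.175),(320,80),im.shape[:2],.016)
cv2.drawContours(im,cv2.findContours(r,cv2.RETR_EXTERNAL,cv2.CHAIN_APPROX_NONE)[0],-1,(0,0,255),1)
cv2.imwrite("pics/done.png",im)
E
```

```text
t: 13.45
tool_pos: [0.4714, -0.3248, 0.0573]
tool_rot: [-2.019, -2.407, -0.0]
contact_force: [0.1, 0.9, -0.5]
opening: 0.0854
grip_force: 0.0
t: 14.45
tool_pos: [0.4716, -0.3249, 0.2079]
tool_rot: [2.018, 2.406, -0.0]
contact_force: [-0.6, 0.3, 0.7]
opening: 0.0853
grip_force: 0.0
```

View pics/done.png

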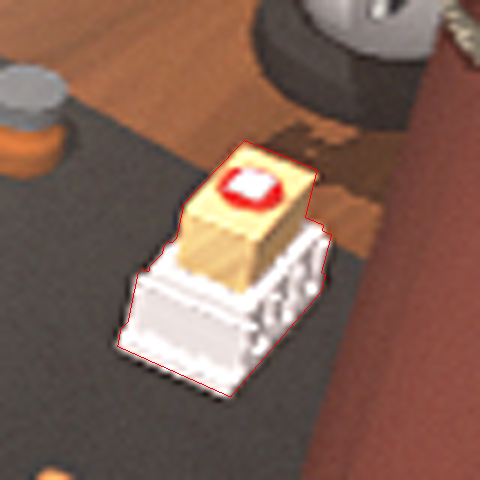

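The picture shows the block seated: its top (250,185) and plate match the home outline exactly, and the gripper is clear.

```bash
python3 -c "
from station import ctrl
print(ctrl.finish_job())"
```

```text
the job is handed in; nothing more can be done
None
```

The finned block is parked on the four-finned stand, its outline matching the home position in the last picture; I let go only once the fins were down in the gaps, never touched the plain block, and handed the job in at about 14.5 s (no verdict was returned).

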